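# Hang the curing lamp on its slanted charging post

### The arm

A 6-joint arm with a two-finger parallel gripper is mounted at the origin on the work surface. World frame = base frame: x ahead of the robot, y to its left, z up, the work surface at z = 0. Lengths are in m, angles in rad, forces in N, time in s.
With the tool pointing down it reaches from about 0.35 to 0.975 m from the base axis. Payload 4.9 kg.
Tool frame: the origin (TCP) lies on the mounting face of the last link; the fingertips stand 173 mm ahead of it and the grasp point (between the pads) lies 155 mm ahead of it; x points along the fingers, y is the direction in which the jaws open and shut, and the axes are right-handed (so a half turn about x gives the same grasp; the last joint's range is limited). The gripper opens to 85 mm and grips with 20 to 120 N. Pads are 22 mm wide; open, the fingers measure 114 mm over their backs; the gripper's body (76 mm by 85 mm) begins 54 mm behind the grasp point. The pads swing forward as they close: fully open they stand 13 mm farther back than shut.
Start: joints at [-1.261, 0.053, 1.613, -0, 1.476, -0.119], TCP at [0.26, -0.568, 0.405] pointing down, gripper open.
Joint ranges: [-3.01, 3.01], [-1.01, 2.22], [0.06, 2.58], [-1.02, 4.17], [0.09, 2.62], [-3.14, 3.14]. Speed limits (rad/s): [2.57, 2.57, 3.14, 3.14, 3.14, 3.14].

### API

Orientations are given as a rotation vector (axis times angle).
In Python, from station import readout, get_image, camera_info, job gives the robot as it stands.
- The arm moves only by the shell command python3 -m pendant 'ROWS' [FORCE]. ROWS is text: rows parted by semicolons, each of 5 numbers parted by spaces: the opening, from 0 (shut) to 1 (fully open), then the shift along the tool's x, y, z in mm, then the turn about the tool's x in degrees. In form: claw dx dy dz spin; .... A call has 1 to 10 rows; each row is the pose to reach, as a shift and turn from the pose measured when the call began, along the tool's axes at that moment; what a row does not reach only later rows make up. A row lasts 1/10 s, in which the tool goes at most 50 mm and 8.59 degrees, less where a joint would pass 70% of its speed; a pose out of reach is approached as far as the arm can. A call with a gripper value outside its range is refused whole. The fingers move at their own pace and stop on an object; FORCE is the grip in N (left out, the last holds). Time passes only in rows, so rows that repeat a pose let the fingers close. It gives the time, the measured TCP pose, the force and the opening at its end, in the units of the state.
- readout.get_obs(): the state, without advancing time (a new reading comes with each control period).
- get_image(name): name is "scene" or "top" or "wrist"; returns the picture (384x512x3 uint8, red, green, blue); there is no depth.
- camera_info(name): a dict with "fx", "fy", "cx", "cy" (pixels), "position" and "orientation" of the camera in the world; the wrist camera has in their place "T_tool_cam" (4x4, takes a point from camera to tool coordinates, whose origin is the TCP and whose axes are the tool frame's). Camera axes: x right, y up, looking along -z (the intrinsics and any distortion apply to the point x, -y, -z); pixel columns grow to the right and rows downward; lengths in m; the calibration is good to about 2 mm. A picture is of the moment at which its call begins: read the wrist's pose just before it. camera_info takes no time and is no camera call.
- job.finish_job(): hands the job in, once; it reports no verdict.
The state is a dict: "t": time; "q": joint angles; "dq": joint speeds; "effort": joint torques, N m; "tool_pos": TCP position; "tool_rot": TCP orientation; "contact_force": force on the tool from outside, world axes, zero at the start; "wrist_torque": the same for the moment, N m; "opening": finger opening in m.
Only numpy, scipy, OpenCV 4.12 (cv2) and the standard library are available. Lean on these libraries where they do the work, as an engineer would, in place of code of your own. Each camera call takes 0.05 s, during which the arm holds its last target. There are 200 camera calls.

### The job

Pick up the cordless curing lamp and hang it on the slanted charging post: slide its hollow skirt down along the post until it meets the cross pin, turn it under a light push until its notches find the pin and it drops fully home, then let go. Be gentle with the dock, never pressing the sprung post hard against its stop (well under 25 N), and leave everything else on the table where it is.

Things in the scene. Friction and masses are not known exactly. Their poses are not given: they have to be found in the camera images.
- lamp: cordless curing lamp, loose, upright on the table, 126 mm tall, 0.18 to 0.29 kg. Origin: centre of its bottom rim; z runs up to its top. Lower part: hollow round skirt, 40 mm outer dia, z = 0 to 72 mm, with a 23 mm bore open at the bottom, 62 mm deep. Skirt and post have about 1.5 mm play all round. Turned half a turn about z it fits the post just as well.
- lamp_neck (a point): grip point in the lamp's neck, 100 mm above its rim. The neck spans z = 70 to 126 mm, 26 mm across its two flats (facing the lamp's +y and -y) and 30 mm along x. A black nozzle with a round orange shield, 32 mm dia, sticks out of it to +x as far as 56 mm from the lamp's axis, centred at z = 115 mm.
- lamp_notch (a point): top of one of two opposite notches in the blue bottom rim (lamp's +x and -x sides), at x = 16, z = 16 mm of the lamp. Each is 9 mm wide and 16 mm high, open below, cut right through the wall.
- post: round steel post, 20 mm dia, on the dock, leaning 35 degrees from vertical towards the dock's -x side. Origin: on its axis at the dock's slanted face; z runs up along the post; y is level. It is sprung along z: gives from about 2 N, then about 1.5 N per mm, hard stop after 8 mm (about 14 N). The lamp is fully home with its rim at z = 21 mm of the post.
- post_tip (a point): tip of the post, 78 mm from its origin along its z; the last 14 mm taper to 8 mm dia
- post_pin (a point): centre of the brass cross pin through the post, 34 mm from its origin; pin 6 mm dia, 36 mm long, square to the post. Its direction lies near the post's x axis but swivelled about z by an unmeasured angle, up to 0.7 rad either way; the lamp cannot turn it. The lamp's rim rests on it at z = 37 mm of the post unless the notches are within about 0.09 rad of it; then the lamp drops 16 mm.
- dock: white charging dock, fixed to the table, base 150 x 110 x 26 mm with a slanted block carrying the post, about 90 mm tall without the post. Origin: centre of the underside; the post leans to its -x side, z up.
- amber_bottle: brown bottle with white cap, 48 mm dia, 120 mm tall; loose bystander, leave alone. Origin: middle of its underside
- sanitizer: clear sanitizer bottle with blue label, 64 mm dia, 170 mm tall; loose bystander, leave alone. Origin: middle of its underside
- wipes_tub: white wipes tub with black lid, 108 mm dia, 165 mm tall; loose bystander, leave alone. Origin: middle of its underside
- glove_box: blue and white glove box, 120 x 230 x 75 mm; loose bystander, leave alone. Origin: middle of its underside
- blue_tray: open blue plastic tray, 90 x 120 x 35 mm; loose bystander, leave alone. Origin: middle of its underside
- rinse_cup: white plastic cup, 68 mm dia at the mouth, 80 mm tall; loose bystander, leave alone. Origin: middle of its underside
- mirror: steel mouth mirror, a 6 mm rod with a 22 mm round head, 162 mm long, lying on the table; loose bystander, leave alone. Origin: underside of the rod, near its middle
Things that resemble listed ones, but are neither listed nor needed, are in the scene too. What is shaped like the dock but pink is not meant.

How it is judged:
By the outcome, as a careful person would: the job done as asked, in the order asked, and still so for the second after the job is handed in, with the robot touching nothing.
It also fails if it takes over 69 s, if anything falls off the work surface, if the arm or the gripper's body presses on something with over 40 N, if the wrist force passes 120 N, or if a joint passes its speed limit or range.

## Working session

There is one attempt and no reset: what is moved stays moved. The work goes in short steps, Python scripts to look and compute and a shell command to move; the robot and the scene stay as the last step left them, time stands still between calls to the robot, and variables do not carry over. Pictures are saved under pics/ and viewed, and the job is handed in when it is done.

```bash
ls; mkdir -p pics
python3 - <<'E'
from station import readout,get_image,camera_info
import cv2,numpy as np
np.set_printoptions(precision=4,suppress=True)
for n in ("scene","top","wrist"):
    print(n,camera_info(n)); im=get_image(n); cv2.imwrite(f"pics/{n}0.png",cv2.cvtColor(im,cv2.COLOR_RGB2BGR))
print(readout.get_obs())
E
```

```text
pics
scene {'fx': 447.31696234135416, 'fy': 447.31696234135416, 'cx': 263.35790602131584, 'cy': 187.596574811159, 'position': array([1.1585, 0.0877, 1.0775]), 'orientation': array([0.4255, 0.4967, 1.6769])}
top {'fx': 427.6242056171785, 'fy': 427.6242056171785, 'cx': 255.9091950150526, 'cy': 188.70434507237457, 'position': array([ 0.3314, -0.017 ,  1.3861]), 'orientation': array([ 0.1386, -0.1386, -1.5801])}
wrist {'fx': 322.09727762868044, 'fy': 322.09727762868044, 'cx': 254.4350332978172, 'cy': 198.81347809048046, 'T_tool_cam': array([[-0.0017,  0.308 , -0.9514,  0.0304],
       [ 1.    ,  0.0004, -0.0016,  0.0001],
       [-0.0001, -0.9514, -0.308 , -0.0788],
       [ 0.    ,  0.    ,  0.    ,  1.    ]])}
{'t': 0.15, 'q': array([-1.261 ,  0.0532,  1.614 , -0.    ,  1.476 , -0.119 ]), 'dq': array([ 0.0009, -0.0019, -0.0034, -0.0005, -0.0016,  0.0014]), 'effort': array([  0.0008, -39.4245, -37.0721,  -0.0001,   0.0046,  -0.    ]), 'tool_pos': array([ 0.2598, -0.5682,  0.4037]), 'tool_rot': array([ 1.985 ,  0.4339, -1.9853]), 'contact_force': array([-1.0107, -0.5744,  0.3547]), 'wrist_torque': array([ 0.027 , -0.015 , -0.0339]), 'opening': 0.08536003620347636}
```

View pics/scene0.png

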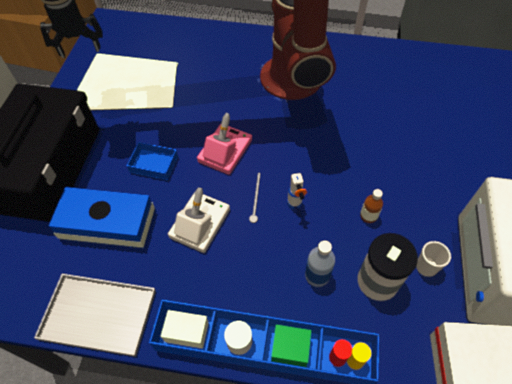

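View pics/top0.png

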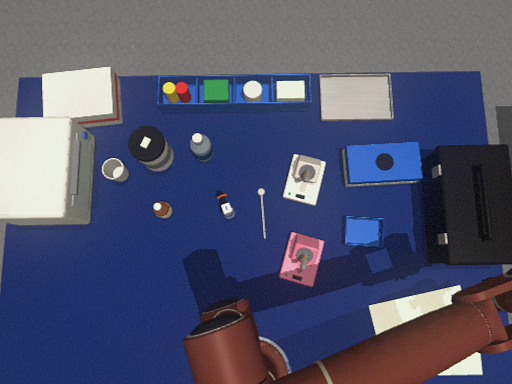

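View pics/wrist0.png

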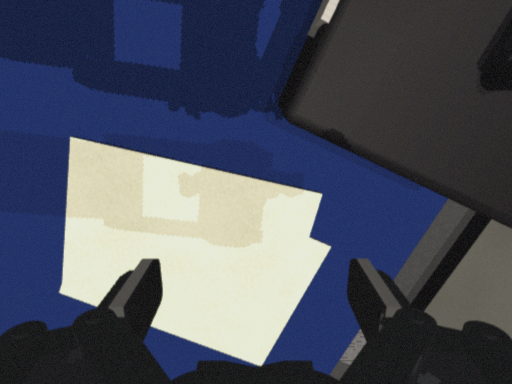

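Candidates: for the lamp, the white upright item with the orange shield at scene (297,190)/top (227,207), versus the amber bottle at scene (372,205)/top (163,209). For the dock, the white one at scene (198,220)/top (304,178), versus the pink one at scene (225,147)/top (302,258). By the description I choose the white lamp and the white dock, and check them in close crops.

```bash
cat > h.py <<'E'
import numpy as np,cv2
from scipy.spatial.transform import Rotation as R
from station import readout,get_image,camera_info
np.set_printoptions(precision=4,suppress=True)
def T(name,obs=None):
    c=camera_info(name); M=np.eye(4)
    if name=="wrist":
        o=obs or readout.get_obs(); M[:3,:3]=R.from_rotvec(o["tool_rot"]).as_matrix(); M[:3,3]=o["tool_pos"]; M=M@c["T_tool_cam"]
    else: M[:3,:3]=R.from_rotvec(c["orientation"]).as_matrix(); M[:3,3]=c["position"]
    return c,M
def ray(name,uv,obs=None):
    c,M=T(name,obs); d=np.array([(uv[0]-c["cx"])/c["fx"],-(uv[1]-c["cy"])/c["fy"],-1]); d=M[:3,:3]@d
    return M[:3,3],d/np.linalg.norm(d)
def onz(name,uv,z,obs=None):
    p,d=ray(name,uv,obs); return p+d*(z-p[2])/d[2]
def proj(name,X,obs=None):
    c,M=T(name,obs); x=np.linalg.inv(M)@np.r_[X,1]; return np.array([c["cx"]-c["fx"]*x[0]/x[2],c["cy"]+c["fy"]*x[1]/x[2]])
def tri(rays):
    A=np.zeros((3,3));b=np.zeros(3)
    for p,d in rays: P=np.eye(3)-np.outer(d,d);A+=P;b+=P@p
    X=np.linalg.solve(A,b); return X,[np.linalg.norm((np.eye(3)-np.outer(d,d))@(X-p)) for p,d in rays]
def save(im,f): cv2.imwrite(f,cv2.cvtColor(im,cv2.COLOR_RGB2BGR))
def crop(im,u,v,w,h,s): return cv2.resize(im[v:v+h,u:u+w],None,fx=s,fy=s,interpolation=cv2.INTER_CUBIC)
E
python3 - <<'E'
from h import *
s=cv2.imread("pics/scene0.png")[:,:,::-1];t=cv2.imread("pics/top0.png")[:,:,::-1]
a=np.hstack([crop(s,160,175,80,80,5),crop(s,265,160,80,80,5)])
save(a,"pics/c1.png")
a=np.hstack([crop(t,265,140,80,80,5),crop(t,190,165,80,80,5)])
save(a,"pics/c2.png")
E
```

```text
(no output)
```

View pics/c1.png

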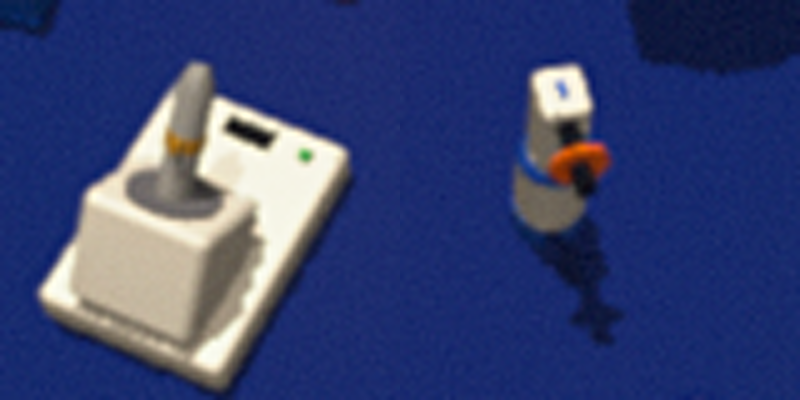

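View pics/c2.png

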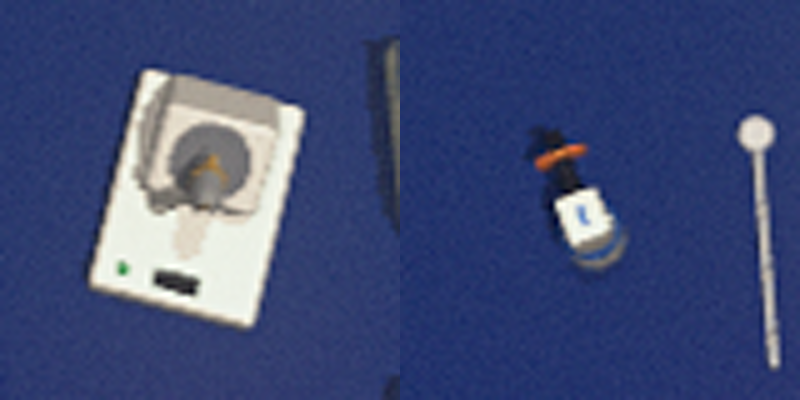

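The crops confirm both choices. The lamp has a white neck, its orange shield at scene (303,192)/top (222,196), and its top at scene (297,178)/top (227,208.6). The white dock carries a grey post with its tip at scene (200,188)/top (306,178) and its brass pin at scene (197,203.6). Next I compute the positions.

Run:
```python
from h import *
S=lambda x,y,o=(160,175):(o[0]+x/5,o[1]+y/5)
print("lamp top tri",tri([ray("top",(227,208.6)),ray("scene",(297.4,178.4))]), onz("top",(227,208.6),.126),onz("scene",(297.4,178.4),.126))
a=onz("top",(222,196.2),.115);b=onz("scene",(265+180/5,160+163/5),.115);print("shield",a,b)
l=(onz("top",(227,208.6),.126)+onz("scene",(297.4,178.4),.126))/2
for s in(a,b): print("nozzle az",np.degrees(np.arctan2(*(s-l)[1::-1])))
tip=tri([ray("top",S(205,193,(265,140))),ray("scene",S(201,68))]);pin=tri([ray("top",S(210,166,(265,140))),ray("scene",S(184,144))])
print("tip",tip,"pin",pin,np.linalg.norm(tip[0]-pin[0]))
C=np.array([onz("top",S(*c,(265,140)),.026) for c in((148,70),(303,105),(250,327),(92,288))]);print(C)
print("centre",C.mean(0)); d=C[[0,1]].mean(0)-C[[2,3]].mean(0);print("dock long axis az",np.degrees(np.arctan2(d[1],d[0])),np.linalg.norm(d))
Cs=np.array([onz("scene",S(*c),.026) for c in((45,290),(225,380),(350,150))]);print(Cs)
o=readout.get_obs();print(R.from_rotvec(o["tool_rot"]).as_matrix())
```

```text
lamp top tri (array([0.4981, 0.0707, 0.1161]), [np.float64(0.0019635927458616746), np.float64(0.001963592745861696)]) [0.4969 0.0681 0.126 ] [0.5046 0.0728 0.126 ]
shield [0.5362 0.0838 0.115 ] [0.5391 0.0869 0.115 ]
nozzle az 20.659463131259308
nozzle az 23.169866499905485
tip (array([ 0.5818, -0.166 ,  0.1369]), [np.float64(0.0021891843664549136), np.float64(0.0021891843664548906)]) pin (array([ 0.6059, -0.1737,  0.1006]), [np.float64(0.002494182232435735), np.float64(0.0024941822324357128)]) 0.04427378612370444
[[ 0.6873 -0.147   0.026 ]
 [ 0.6623 -0.2476  0.026 ]
 [ 0.5165 -0.2074  0.026 ]
 [ 0.5432 -0.1067  0.026 ]]
centre [ 0.6023 -0.1772  0.026 ]
dock long axis az -15.51734487252104 0.15041706480573536
[[ 0.6624 -0.2418  0.026 ]
 [ 0.6979 -0.1365  0.026 ]
 [ 0.5528 -0.1004  0.026 ]]
[[-0.0005  0.4157 -0.9095]
 [ 0.0015 -0.9095 -0.4157]
 [-1.     -0.0016 -0.0002]]
```

```bash
python3 -m pendant '1 0 -340 -340 0;1 0 -340 -340 0;1 0 -340 -340 0;1 0 -340 -340 0;1 0 -340 -340 0;1 0 -340 -340 0;1 0 -340 -340 0;1 0 -340 -340 0;1 0 -340 -340 0;1 0 -340 -340 0' 30; python3 -m pendant '1 0 -140 -144 0;1 0 -140 -144 0;1 0 -140 -144 0;1 0 -140 -144 0;1 0 -140 -144 0;1 0 -140 -144 0'
python3 - <<'E'
from h import *
o=readout.get_obs();im=get_image("wrist");save(im,"pics/w1.png");print(o["tool_pos"],R.from_rotvec(o["tool_rot"]).as_matrix())
print(proj("wrist",[.5,.07,.126],o),proj("wrist",[.538,.085,.115],o))
E
```

```text
t: 1.15
tool_pos: [0.4279, -0.1148, 0.4042]
tool_rot: [1.984, 0.437, -1.984]
contact_force: [-0.3, -0.3, -1.1]
opening: 0.085
t: 1.75
tool_pos: [0.5002, 0.0738, 0.4041]
tool_rot: [1.981, 0.439, -1.983]
contact_force: [0.8, -0.2, -0.2]
opening: 0.0854
[0.5002 0.0738 0.4041] [[-0.0013  0.4206 -0.9072]
 [ 0.0017 -0.9072 -0.4206]
 [-1.     -0.0021  0.0005]]
[258.6938 199.1268] [261.7048 146.5248]
```

View pics/w1.png

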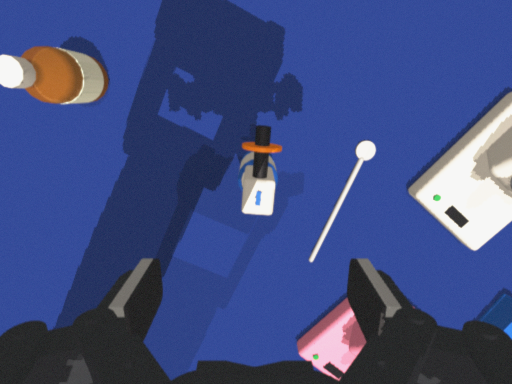

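The wrist view shows the lamp from above: top face centre about (259,197), shield centre about (262,148), and nothing near the jaws' path.

Run:
```python
from h import *
o=readout.get_obs();im=cv2.imread("pics/w1.png")[:,:,::-1]
save(crop(im,215,110,90,120,5),"pics/w1c.png")
hsv=cv2.cvtColor(np.ascontiguousarray(im),cv2.COLOR_RGB2HSV)
m=cv2.inRange(hsv,(0,0,150),(180,80,255))[165:225,235:285];n,_,st,ce=cv2.connectedComponentsWithStats(m);i=1+st[1:,4].argmax();print(st[i],ce[i]+[235,165])
m=cv2.inRange(hsv,(5,150,120),(25,255,255))[130:165,230:295];n,_,st,cs=cv2.connectedComponentsWithStats(m);j=1+st[1:,4].argmax();print(st[j],cs[j]+[230,130])
a=onz("wrist",ce[i]+[235,165],.126,o);b=onz("wrist",cs[j]+[230,130],.118,o)
print(a,b,np.degrees(np.arctan2(*(b-a)[1::-1])))
```

```text
[   7    2   34   49 1192] [258.0084 194.0847]
[ 12  12  39  11 271] [261.0775 147.5683]
[0.5035 0.0711 0.126 ] [0.5374 0.0841 0.118 ] 20.97515756002871
```

View pics/w1c.png

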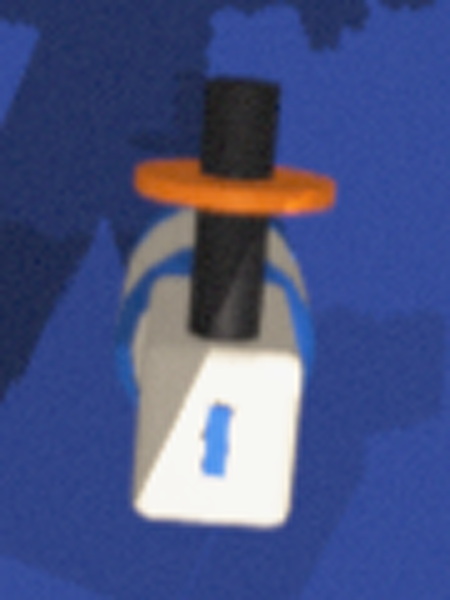

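```bash
python3 -m pendant '1 0 4 0.6 3.6;1 40 4 0.6 3.6;1 80 4 0.6 3.6;1 115 4 0.6 3.6;1 135 4 0.6 3.6;1 149 4 0.6 3.6;1 149 4 0.6 3.6;0.5 149 4 0.6 3.6;0.3 149 4 0.6 3.6;0.2 149 4 0.6 3.6' 40; python3 -m pendant '0 0 0 0 0;0 0 0 0 0;0 0 0 0 0;0 0 0 0 0'
python3 - <<'E'
from h import *
im=get_image("wrist");save(im,"pics/w2.png")
E
```

```text
t: 2.8
tool_pos: [0.5017, 0.069, 0.2568]
tool_rot: [2.022, 0.378, -2.018]
contact_force: [0.2, -0.2, -0.5]
opening: 0.0439
t: 3.2
tool_pos: [0.5021, 0.0691, 0.2577]
tool_rot: [2.024, 0.378, -2.016]
contact_force: [-0.1, 1.0, 3.4]
opening: 0.0252
```

View pics/w2.png

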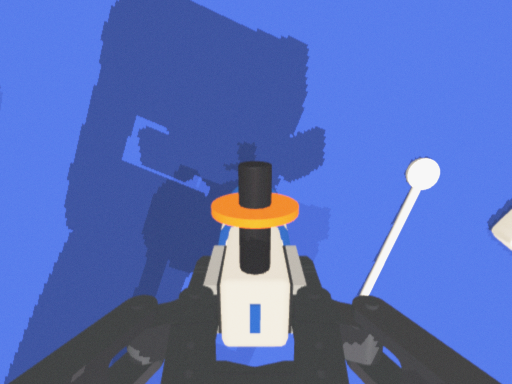

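The lamp is gripped squarely: the neck is between the pads near (255,300), the nozzle points straight up in the picture, and the opening is 25 mm. Now I lift it, swing to the dock's azimuth and turn the nozzle to the dock's long axis.

```bash
python3 -m pendant '0 -40 0 0 0;0 -90 0 0 0;0 -140 0 0 0;0 -180 40 -11 8;0 -200 80 -23 16;0 -200 130 -37 24;0 -200 180 -52 32;0 -200 230 -66 36.5;0 -200 275 -79 36.5;0 -200 316 -91 36.5';python3 -m pendant '0 0 0 -50 0;0 0 0 -100 0;0 0 0 -150 0;0 0 0 -200 0;0 0 0 -250 0;0 0 0 -300 0;0 0 0 -350 0'
python3 - <<'E'
from h import *
o=readout.get_obs();print(o["q"],o["tool_pos"],R.from_rotvec(o["tool_rot"]).as_matrix())
E
```

```text
t: 4.25
tool_pos: [0.7013, -0.195, 0.4558]
tool_rot: [-2.077, 0.277, 2.077]
contact_force: [0.5, 0.9, -1.6]
opening: 0.025
t: 4.95
tool_pos: [0.9611, -0.2666, 0.4359]
tool_rot: [-2.097, 0.28, 2.058]
contact_force: [-3.4, -0.5, 23.5]
opening: 0.0254
[-0.3455  1.1493  0.0544  0.005   1.9198  1.4953] [ 0.9611 -0.2666  0.4359] [[ 0.0185 -0.2651 -0.964 ]
 [-0.0017 -0.9642  0.2651]
 [-0.9998 -0.0033 -0.0183]]
```

```bash
python3 -m pendant '0 0 0 -50 0;0 0 0 -100 0;0 0 0 -150 0;0 0 0 -200 0;0 0 0 -200 0'
python3 - <<'E'
from h import *
o=readout.get_obs();print(o["q"],o["tool_pos"],R.from_rotvec(o["tool_rot"]).as_matrix()[:,0],o["contact_force"])
E
```

```text
t: 5.45
tool_pos: [0.9727, -0.2694, 0.4075]
tool_rot: [-2.135, 0.285, 2.023]
contact_force: [0.6, 0.4, -2.1]
opening: 0.0257
[-0.3444  1.1776  0.055   0.0073  1.8562  1.4969] [ 0.9727 -0.2694  0.4075] [ 0.052  -0.0113 -0.9986] [ 0.5552  0.3888 -2.0563]
```

Pushing at the reach limit tilts the tool outward, 3° so far, which is the direction the post needs. I continue this way, with some upward shift.

```bash
python3 -m pendant '0 -10 0 -50 0;0 -20 0 -100 0;0 -30 0 -150 0;0 -40 0 -200 0;0 -50 0 -250 0;0 -60 0 -300 0;0 -70 0 -350 0;0 -80 0 -400 0;0 -90 0 -450 0;0 -100 0 -500 0'
python3 - <<'E'
from h import *
o=readout.get_obs();print(o["q"],o["tool_pos"],R.from_rotvec(o["tool_rot"]).as_matrix()[:,0],o["contact_force"])
E
```

```text
t: 6.45
tool_pos: [0.9758, -0.2699, 0.4087]
tool_rot: [-2.169, 0.29, 1.991]
contact_force: [-1.2, -0.3, -1.6]
opening: 0.0257
[-0.3442  1.176   0.056   0.0097  1.8247  1.4978] [ 0.9758 -0.2699  0.4087] [ 0.0829 -0.0197 -0.9964] [-1.1614 -0.3397 -1.5749]
```

```bash
for f in 1; do python3 -m pendant '0 -10 0 -50 0;0 -20 0 -100 0';  python3 -m pendant '0 -10 0 -50 0;0 -20 0 -100 0';  python3 -m pendant '0 -10 0 -50 0;0 -20 0 -100 0'; python3 -m pendant '0 0 0 -50 0;0 0 0 -100 0;0 0 0 -100 0';python3 -m pendant '0 0 0 -50 0;0 0 0 -100 0;0 0 0 -100 0'; done | grep -A1 tool_pos
python3 - <<'E'
from h import *
o=readout.get_obs();print(o["t"],o["q"],o["tool_pos"],R.from_rotvec(o["tool_rot"]).as_matrix()[:,0],o["contact_force"])
E
```

```text
tool_pos: [0.9785, -0.2706, 0.412]
tool_rot: [-2.205, 0.295, 1.956]
--
tool_pos: [0.9806, -0.271, 0.4178]
tool_rot: [-2.24, 0.3, 1.92]
--
tool_pos: [0.9821, -0.2714, 0.4258]
tool_rot: [-2.276, 0.304, 1.882]
--
tool_pos: [0.9872, -0.2727, 0.4192]
tool_rot: [-2.307, 0.309, 1.848]
--
tool_pos: [0.9916, -0.2738, 0.4152]
tool_rot: [-2.337, 0.313, 1.814]
7.65 [-0.3438  1.1722  0.0563  0.0214  1.6635  1.5001] [ 0.9916 -0.2738  0.4152] [ 0.2396 -0.0631 -0.9688] [ 1.006  -0.141  -2.1059]
```

```bash
(python3 -m pendant '0 0 0 -50 0;0 0 0 -100 0';python3 -m pendant '0 0 0 -50 0;0 0 0 -100 0'; python3 -m pendant '0 0 0 -50 0;0 0 0 -100 0'; python3 -m pendant '0 0 0 -50 0;0 0 0 -100 0'; python3 -m pendant '0 0 0 -50 0;0 0 0 -100 0'; python3 -m pendant '0 0 0 -50 0;0 0 0 -100 0'; python3 -m pendant '0 0 0 -50 0;0 0 0 -100 0'; python3 -m pendant '0 0 0 -50 0;0 0 0 -100 0') | grep tool_pos
python3 - <<'E'
from h import *
o=readout.get_obs();x=R.from_rotvec(o["tool_rot"]).as_matrix()[:,0];print(o["t"],o["q"],o["tool_pos"],x,np.degrees([np.arccos(-x[2]),np.arctan2(x[1],x[0])]))
E
```

```text
tool_pos: [0.9952, -0.2747, 0.4145]
tool_pos: [0.9982, -0.2756, 0.4162]
tool_pos: [1.0007, -0.2762, 0.4204]
tool_pos: [1.0026, -0.2767, 0.4269]
tool_pos: [1.0039, -0.277, 0.4356]
tool_pos: [1.0045, -0.2771, 0.4462]
tool_pos: [1.0045, -0.2771, 0.4587]
tool_pos: [1.0038, -0.2768, 0.4727]
9.25 [-0.3445  1.126   0.0551  0.0402  1.4388  1.5004] [ 1.0038 -0.2768  0.4727] [ 0.4822 -0.1307 -0.8663] [ 29.9741 -15.1689]
```

```bash
(python3 -m pendant '0 0 0 -50 0;0 0 0 -100 0';python3 -m pendant '0 0 0 -50 0;0 0 0 -100 0'; python3 -m pendant '0 0 0 -50 0') | grep tool_pos
python3 - <<'E'
from h import *
o=readout.get_obs();x=R.from_rotvec(o["tool_rot"]).as_matrix()[:,0];print(o["t"],o["q"],o["tool_pos"],x,np.degrees([np.arccos(-x[2]),np.arctan2(x[1],x[0])]))
E
```

```text
tool_pos: [1.0024, -0.2764, 0.4884]
tool_pos: [1.0002, -0.2758, 0.5054]
tool_pos: [0.9995, -0.2757, 0.5152]
9.75 [-0.3455  1.0871  0.0571  0.0472  1.3786  1.5   ] [ 0.9995 -0.2757  0.5152] [ 0.5611 -0.1527 -0.8136] [ 35.555  -15.2257]
```

```bash
python3 -m pendant '0 -40 0 20 0;0 -60 1 60 0;0 -80 2 105 0;0 -100 2 150 0;0 -120 3 195 0;0 -140 3 240 0;0 -160 4 285 0;0 -175 4 330 0;0 -185 5 375 0;0 -185 5 375 0'
cat > tgt.py <<'E'
from h import *
import sys
Tp=np.array([.5825,-.167,.137]); az=np.radians(-15.4)
u=np.array([-np.sin(np.radians(35))*np.cos(az),-np.sin(np.radians(35))*np.sin(az),np.cos(np.radians(35))])
Lrim=.2577
def go(s,off=(0,0,0),L=Lrim):
    o=readout.get_obs();M=R.from_rotvec(o["tool_rot"]).as_matrix();x=M[:,0]
    P=Tp+u*(s-.078)+np.array(off); D=P-L*x-o["tool_pos"]
    print("t",o["t"],"tilt,az",np.degrees([np.arccos(-x[2]),np.arctan2(x[1],x[0])]),"tcp",o["tool_pos"],"F",o["contact_force"],"q",o["q"])
    print("move tool mm",M.T@D*1000, "F tool",M.T@o["contact_force"])
if __name__=="__main__": go(float(sys.argv[1]))
E
python3 tgt.py .123
```

```text
t: 10.75
tool_pos: [0.5969, -0.1697, 0.4457]
tool_rot: [-2.663, 0.358, 1.373]
contact_force: [0.0, -0.6, -2.2]
opening: 0.0254
t 10.75 tilt,az [ 35.4161 -15.2072] tcp [ 0.5969 -0.1697  0.4457] F [ 0.0048 -0.5694 -2.2056] q [-0.4114 -0.1165  1.7427  0.1074  0.9052  1.3884]
move tool mm [-59.5276   1.7073 190.4582] F tool [1.8867 0.5521 1.1508]
```

```bash
python3 -m pendant '0 -20 0 40 0;0 -40 1 85 0;0 -55 2 130 0;0 -60 2 165 0;0 -60 2 190 0;0 -60 2 190 0;0 -60 2 190 0'
python3 tgt.py .123
python3 - <<'E'
from h import *
for n in("scene","top","wrist"):
    im=get_image(n)
    save(im,f"pics/{n}3.png")
    if n=="scene": save(crop(im,150,130,110,110,7)[:600],"pics/s3c.png")
E
```

```text
t: 11.45
tool_pos: [0.4135, -0.1213, 0.3857]
tool_rot: [-2.665, 0.359, 1.369]
contact_force: [0.5, -0.9, -1.5]
opening: 0.0254
t 11.45 tilt,az [ 35.6147 -15.2862] tcp [ 0.4135 -0.1213  0.3857] F [ 0.4763 -0.8551 -1.4814] q [-0.4908 -0.6118  2.2146  0.1615  0.9354  1.2935]
move tool mm [ 1.3915 -0.5253  1.9964] F tool [1.6032 0.7    0.3043]
```

View pics/s3c.png

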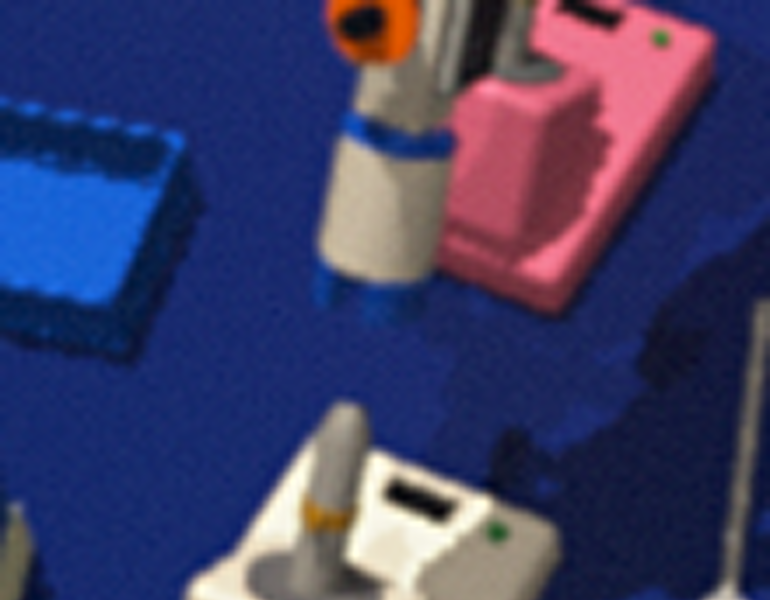

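View pics/wrist3.png

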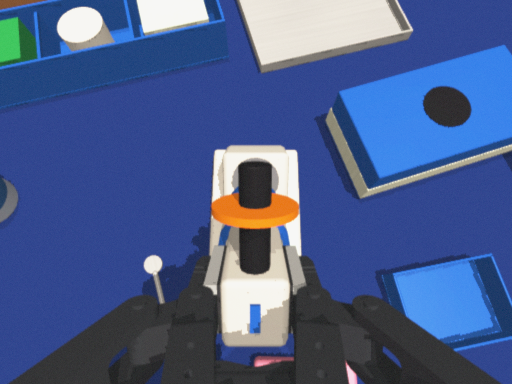

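View pics/top3.png

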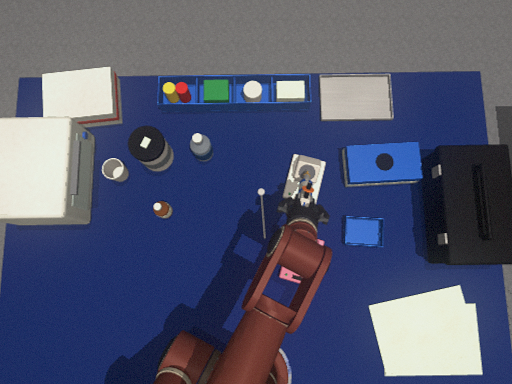

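In the scene view the lamp hangs above the white dock's post, with the post tip at crop (347,408), which is full-image (199.6,188). The lamp hides the post from the wrist camera. I step sideways each way to triangulate the post with the wrist camera.

```bash
python3 -m pendant '0 -10 40 0 0;0 -15 65 0 0;0 -15 65 0 0;0 -15 65 0 0;0 -15 65 0 0'
python3 - <<'E'
from h import *
import pickle
o=readout.get_obs();im=get_image("wrist");save(im,"pics/wA.png");pickle.dump(o,open("oA.pkl","wb"))
print(proj("wrist",[.5825,-.167,.137],o))
E
python3 -m pendant '0 0 -50 0 0;0 0 -100 0 0;0 0 -130 0 0;0 0 -130 0 0;0 0 -130 0 0;0 0 -130 0 0'
python3 - <<'E'
from h import *
import pickle
o=readout.get_obs();im=get_image("wrist");save(im,"pics/wB.png");pickle.dump(o,open("oB.pkl","wb"))
u,v=proj("wrist",[.5825,-.167,.137],o);print(u,v)
a=cv2.imread("pics/wA.png")[:,:,::-1];pa=proj("wrist",[.5825,-.167,.137],pickle.load(open("oA.pkl","rb")))
for k,i,p in(("A",a,pa),("B",im,(u,v))):
    x,y=int(p[0])-65,max(0,int(p[1])-75);print(k,x,y);save(crop(np.ascontiguousarray(i),x,y,130,120,5)[:600],f"pics/c{k}.png")
E
```

```text
t: 12.1
tool_pos: [0.3893, -0.1818, 0.3987]
tool_rot: [-2.665, 0.358, 1.37]
contact_force: [0.1, -0.2, -2.3]
opening: 0.0262
[184.16   188.4941]
t: 12.75
tool_pos: [0.4235, -0.0564, 0.3985]
tool_rot: [-2.665, 0.357, 1.371]
contact_force: [-0.2, -0.4, -2.6]
opening: 0.0253
323.76239164684506 188.10766614804746
A 119 113
B 258 113
```

View pics/cA.png

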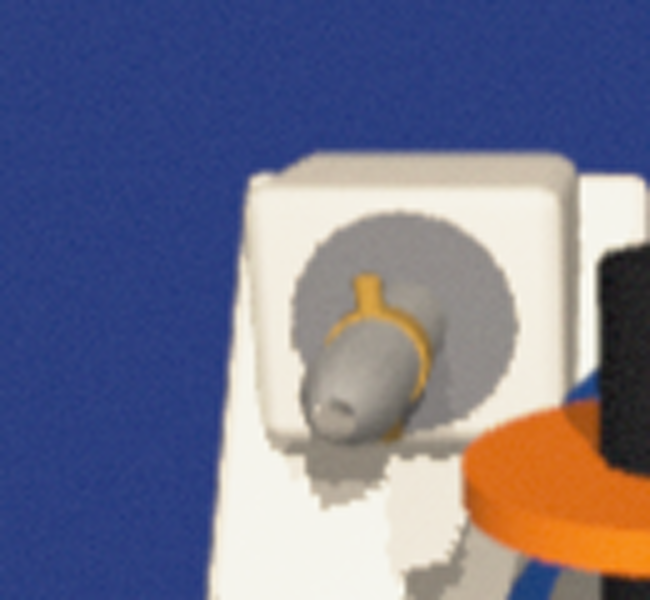

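View pics/cB.png

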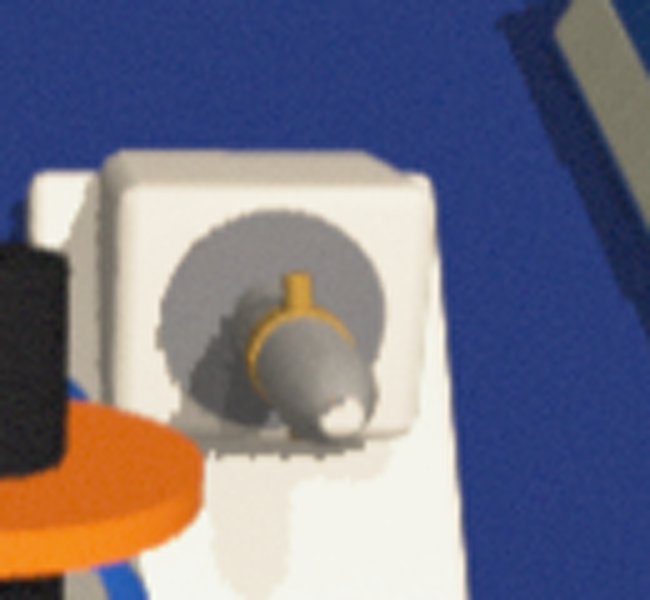

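The wrist crops show the post clearly. In crop A the tip disc is at (334,417) and the pin ends at about (369,283) and (393,437). In crop B the tip is at (343,416) and the pin ends at (298,280) and (296,436).

```bash
cat > m.py <<'E'
from h import *
import pickle
oA,oB=[pickle.load(open(f"o{k}.pkl","rb")) for k in "AB"]
def t2(a,b): return tri([ray("wrist",(119+(a[0]+.5)/5-.5,113+(a[1]+.5)/5-.5),oA),ray("wrist",(258+(b[0]+.5)/5-.5,113+(b[1]+.5)/5-.5),oB)])
tip=t2((334,417),(343,416));pa=t2((369,281),(298,278));pb=t2((393,437),(296,436));col=t2((405,320),(272,318))
for n,p in(("tip",tip),("pinA",pa),("pinB",pb),("collar",col)): print(n,p)
tip,pa,pb,col=[p[0] for p in(tip,pa,pb,col)]
u=tip-col;print("axis len",np.linalg.norm(u),"tilt,az",np.degrees([np.arccos(u[2]/np.linalg.norm(u)),np.arctan2(-u[1],-u[0])]))
M=R.from_rotvec(oB["tool_rot"]).as_matrix();print("pin vec tool",M.T@(pa-pb)*1000,"mid s",(tip-(pa+pb)/2)@u/np.linalg.norm(u))
print("dir in tool of axis",M.T@(u/np.linalg.norm(u)))
E
python3 m.py
```

```text
tip (array([ 0.5748, -0.1667,  0.1373]), [np.float64(8.42021834693669e-05), np.float64(8.420218346954929e-05)])
pinA (array([ 0.6127, -0.1761,  0.1097]), [np.float64(0.00011286953393849499), np.float64(0.00011286953393878043)])
pinB (array([ 0.5863, -0.1714,  0.0859]), [np.float64(8.40209577295289e-05), np.float64(8.402095772951703e-05)])
collar (array([ 0.6181, -0.1788,  0.0727]), [np.float64(2.277247482166407e-05), np.float64(2.277247482190949e-05)])
axis len 0.07868230802893754 tilt,az [ 34.8633 -15.7229]
pin vec tool [ -3.8143  -2.4501 -35.6456] mid s 0.047104471759463015
dir in tool of axis [-0.9999 -0.0054 -0.0118]
```

Post measured: axis tilt 34.9°, azimuth −15.7°, length 78.7 mm (78 expected). The pin is about 4° negative of the current notch line, so I pre-turn +15° to meet the pin first and then turn it in. Back to above the tip.

```bash
python3 - <<'E'
s=open('tgt.py').read().replace("[.5825,-.167,.137]","[.5750,-.1668,.1375]").replace("-15.4","-15.6")
open('tgt.py','w').write(s)
E
python3 tgt.py .115
```

```text
t 12.8 tilt,az [ 35.5469 -15.2354] tcp [ 0.4235 -0.0568  0.3985] F [ 0.0742  0.1544 -2.408 ] q [-0.3151 -0.6293  2.2036  0.0352  0.9477  1.5129]
move tool mm [19.492  66.1881  8.7291] F tool [ 1.9773 -0.1647  1.3752]
```

```bash
python3 -m pendant '0 0 40 5 5;0 0 66 9 10;0 10 66 9 15;0 19 66 9 15;0 19 66 9 15;0 19 66 9 15;0 19 66 9 15'; python3 tgt.py .115
python3 - <<'E'
from h import *
o=readout.get_obs();M=R.from_rotvec(o["tool_rot"]).as_matrix()
im=get_image("scene");save(crop(im,150,125,100,100,6),"pics/s4.png")
f=lambda X:(proj("scene",X)-[150,125])*6
P=o["tool_pos"]
for n,X in(("rim",P+.2577*M[:,0]),("band",P+.1877*M[:,0]),("tip",np.array([.575,-.1668,.1375])),("pin",np.array([.575,-.1668,.1375])-.044*np.array([-.5524,.1543,.819]))): print(n,f(X))
E
```

```text
t: 13.5
tool_pos: [0.4097, -0.1212, 0.3781]
tool_rot: [-2.452, 0.499, 1.229]
contact_force: [0.1, 0.1, -2.3]
opening: 0.0258
t 13.5 tilt,az [ 35.5675 -15.2073] tcp [ 0.4097 -0.1212  0.3781] F [ 0.0597  0.1021 -2.3318] q [-0.4958 -0.6192  2.2314  0.1667  0.9279  1.5453]
move tool mm [ 0.719   0.4913 -0.0591] F tool [1.9147 0.2366 1.315 ]
rim [315.4918 286.3136]
band [348.093  129.7654]
tip [297.7346 366.6541]
pin [278.7064 458.1641]
```

View pics/s4.png

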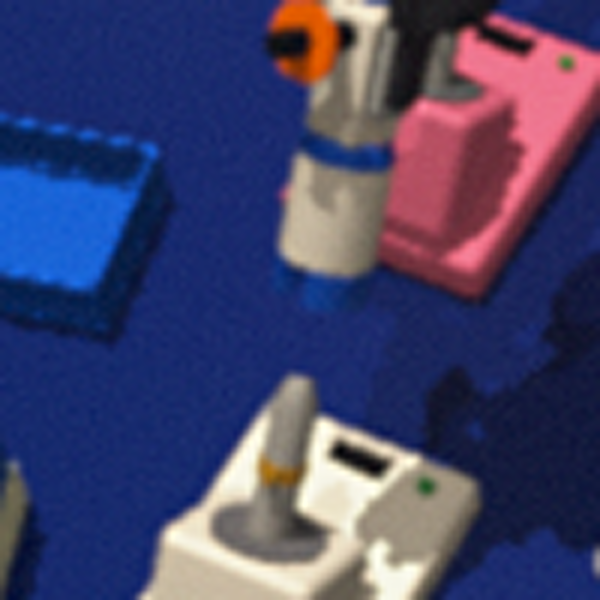

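The lamp's axis lines up with the post: the tip is seen at crop (297,380), on the extension of the skirt axis through (326,270) and the band at (348,150). I lower slowly while watching the force.

```bash
python3 -m pendant '0 10 0.5 0 0;0 20 0.5 0 0;0 30 0.5 0 0;0 34 0.5 0 0;0 38 0.5 0 0;0 42 0.5 0 0;0 46 0.5 0 0;0 50 0.5 0 0;0 50 0.5 0 0'; python3 tgt.py .065
python3 - <<'E'
from h import *
im=get_image("scene");save(crop(im,150,125,100,100,6),"pics/s5.png")
E
```

```text
t: 14.45
tool_pos: [0.4376, -0.1292, 0.3369]
tool_rot: [-2.452, 0.499, 1.23]
contact_force: [-0.0, -0.1, -2.4]
opening: 0.0258
t 14.45 tilt,az [ 35.5346 -15.19  ] tcp [ 0.4376 -0.1292  0.3369] F [-0.0467 -0.1086 -2.4167] q [-0.4797 -0.4862  2.2171  0.1719  0.8088  1.5399]
move tool mm [0.3679 0.3343 0.0293] F tool [1.957  0.483  1.3385]
```

View pics/s5.png

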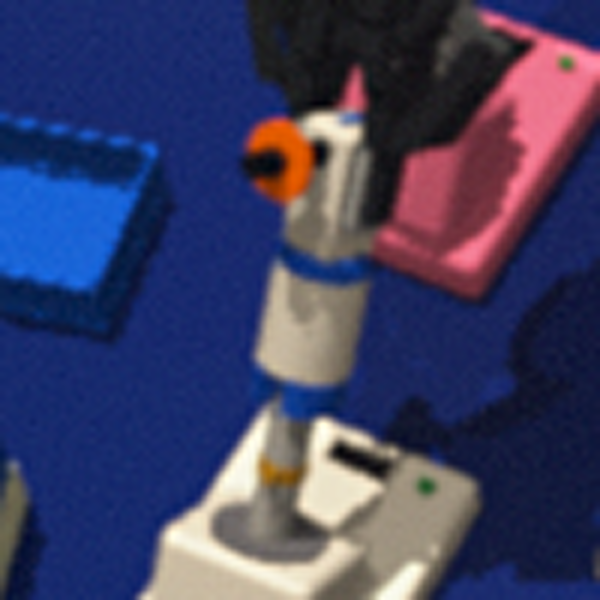

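The post has entered the bore (rim at about (300,400), the post visible below it), and the force hasn't changed. I continue to the pin in small steps.

```bash
python3 -m pendant '0 6 0.3 0 0;0 12 0.3 0 0;0 17 0.3 0 0;0 21 0.3 0 0;0 24 0.3 0 0;0 24 0.3 0 0'; python3 tgt.py .037;python3 -m pendant '0 2 0 0 0;0 3 0 0 0;0 4 0 0 0;0 4 0 0 0'; python3 tgt.py .037
```

```text
t: 15.1
tool_pos: [0.451, -0.1331, 0.317]
tool_rot: [-2.451, 0.499, 1.23]
contact_force: [-1.0, -0.2, -2.2]
opening: 0.0257
t 15.1 tilt,az [ 35.4944 -15.1735] tcp [ 0.451  -0.1331  0.317 ] F [-0.9572 -0.2351 -2.1749] q [-0.473  -0.4188  2.2055  0.1763  0.7535  1.5355]
move tool mm [ 4.087   0.1981 -0.082 ] F tool [1.2701 0.974  1.7719]
t: 15.5
tool_pos: [0.4532, -0.1337, 0.3137]
tool_rot: [-2.451, 0.499, 1.231]
contact_force: [-0.7, -0.2, -1.3]
opening: 0.0255
t 15.5 tilt,az [ 35.4889 -15.171 ] tcp [ 0.4532 -0.1337  0.3137] F [-0.6879 -0.1858 -1.2758] q [-0.4718 -0.4074  2.2032  0.1771  0.7444  1.5349]
move tool mm [ 0.0348  0.1865 -0.1335] F tool [0.6816 0.6712 1.1046]
```

```bash
python3 -m pendant '0 1.5 0 0 0;0 3 0 0 0;0 3 0 0 0'; python3 tgt.py .037
python3 - <<'E'
from h import *
im=get_image("scene");save(crop(im,150,125,100,100,6),"pics/s6.png")
E
```

```text
t: 15.8
tool_pos: [0.4551, -0.1343, 0.3116]
tool_rot: [-2.452, 0.499, 1.23]
contact_force: [-2.4, 0.3, 0.7]
opening: 0.0256
t 15.8 tilt,az [ 35.5148 -15.1792] tcp [ 0.4551 -0.1343  0.3116] F [-2.355   0.3115  0.7364] q [-0.4709 -0.3989  2.201   0.1776  0.7376  1.5344]
move tool mm [-2.7813  0.2599  0.3016] F tool [-1.9671  0.6936  1.3545]
```

View pics/s6.png

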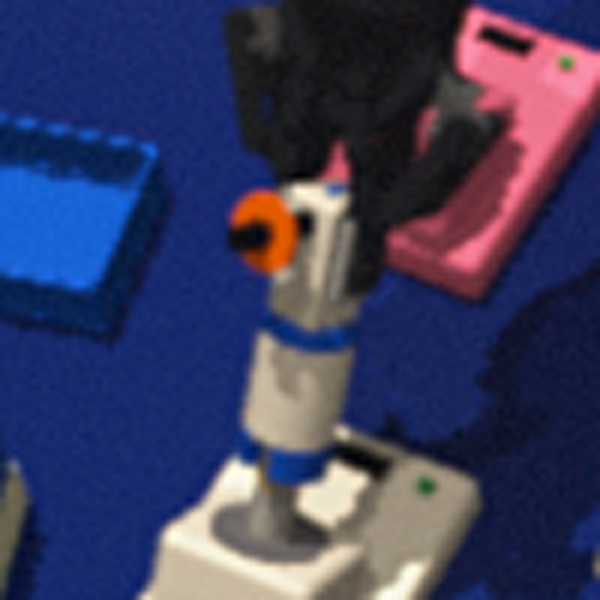

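The rim rests on the pin with about 4 N of axial push. Now I turn toward the pin under that light push.

```bash
python3 -m pendant '0 1 0 0 -4;0 1 0 0 -8;0 1 0 0 -12;0 1 0 0 -12'; python3 tgt.py .037; python3 -m pendant '0 0.5 0 0 -2;0 0.5 0 0 -4;0 0.5 0 0 -7;0 0.5 0 0 -7'; python3 tgt.py .037
```

```text
t: 16.25
tool_pos: [0.4557, -0.1346, 0.3112]
tool_rot: [-2.624, 0.388, 1.343]
contact_force: [-1.6, -1.2, 0.0]
opening: 0.0251
t 16.25 tilt,az [ 35.5691 -15.256 ] tcp [ 0.4557 -0.1346  0.3112] F [-1.58   -1.1847  0.006 ] q [-0.4707 -0.3964  2.2001  0.1771  0.7349  1.3247]
move tool mm [-3.5461 -0.107   0.8887] F tool [-0.7102  1.6085  0.899 ]
t: 16.65
tool_pos: [0.4558, -0.1346, 0.3103]
tool_rot: [-2.72, 0.316, 1.409]
contact_force: [0.8, -0.8, -2.1]
opening: 0.0256
t 16.65 tilt,az [ 35.5292 -15.2313] tcp [ 0.4558 -0.1346  0.3103] F [ 0.8147 -0.7859 -2.0628] q [-0.4706 -0.3947  2.2002  0.1773  0.7338  1.2039]
move tool mm [-4.3132 -0.0745  0.3619] F tool [2.2556 0.5168 0.4267]
```

The axial push has vanished, so the notch has found the pin. I move down gently.

```bash
python3 -m pendant '0 2 0 0 0;0 4 0 0 0;0 4 0 0 0'; python3 tgt.py .021
```

```text
t: 16.95
tool_pos: [0.4581, -0.1352, 0.3065]
tool_rot: [-2.719, 0.316, 1.41]
contact_force: [0.1, 0.0, -2.2]
opening: 0.0254
t 16.95 tilt,az [ 35.4753 -15.2159] tcp [ 0.4581 -0.1352  0.3065] F [ 0.0992  0.0224 -2.1656] q [-0.4694 -0.3826  2.1981  0.1782  0.7246  1.2039]
move tool mm [ 7.2533  0.0542 -0.0796] F tool [ 1.8157 -0.1257  1.1779]
```

```bash
python3 -m pendant '0 2 0 0 0;0 4 0 0 0;0 5.5 0 0 0;0 5.5 0 0 0'; python3 tgt.py .021;  python3 -m pendant '0 1 0 0 0;0 2 0 0 0;0 2 0 0 0'; python3 tgt.py .021
```

```text
t: 17.35
tool_pos: [0.4612, -0.136, 0.3017]
tool_rot: [-2.718, 0.316, 1.41]
contact_force: [-0.7, -0.2, -2.7]
opening: 0.0258
t 17.35 tilt,az [ 35.4413 -15.2009] tcp [ 0.4612 -0.136   0.3017] F [-0.6921 -0.2383 -2.6961] q [-0.4678 -0.3662  2.1947  0.1794  0.7122  1.2029]
move tool mm [ 1.4566  0.1465 -0.4065] F tool [1.8455 0.2755 2.0792]
t: 17.65
tool_pos: [0.4623, -0.1363, 0.3]
tool_rot: [-2.718, 0.316, 1.411]
contact_force: [0.5, 0.6, -1.9]
opening: 0.0256
t 17.65 tilt,az [ 35.4316 -15.2027] tcp [ 0.4623 -0.1363  0.3   ] F [ 0.5394  0.5885 -1.9275] q [-0.4672 -0.3603  2.1934  0.1798  0.7077  1.2026]
move tool mm [-0.6367  0.1342 -0.4967] F tool [ 1.7828 -0.7616  0.7706]
```

```bash
python3 -m pendant '0 1 0 0 0;0 2 0 0 0;0 2 0 0 0'; python3 tgt.py .021;  python3 -m pendant '0 1 0 0 0;0 2 0 0 0;0 2 0 0 0'; python3 tgt.py .021
python3 - <<'E'
from h import *
im=get_image("scene");save(crop(im,150,125,100,100,6),"pics/s7.png")
E
```

```text
t: 17.95
tool_pos: [0.4635, -0.1366, 0.2986]
tool_rot: [-2.718, 0.316, 1.41]
contact_force: [-3.8, -0.1, 0.2]
opening: 0.0254
t 17.95 tilt,az [ 35.441  -15.2008] tcp [ 0.4635 -0.1366  0.2986] F [-3.7814 -0.1158  0.2345] q [-0.4666 -0.3546  2.1917  0.1802  0.7035  1.2021]
move tool mm [-2.5034  0.1333 -0.2409] F tool [-2.2895  0.9156  2.8788]
t: 18.25
tool_pos: [0.4647, -0.1369, 0.2971]
tool_rot: [-2.718, 0.316, 1.411]
contact_force: [-4.7, 1.3, 2.2]
opening: 0.0252
t 18.25 tilt,az [ 35.4364 -15.1971] tcp [ 0.4647 -0.1369  0.2971] F [-4.684   1.2655  2.1555] q [-0.4661 -0.3489  2.1902  0.1806  0.6994  1.2017]
move tool mm [-4.4298  0.1294 -0.1657] F tool [-4.5694 -0.1713  2.6979]
```

View pics/s7.png

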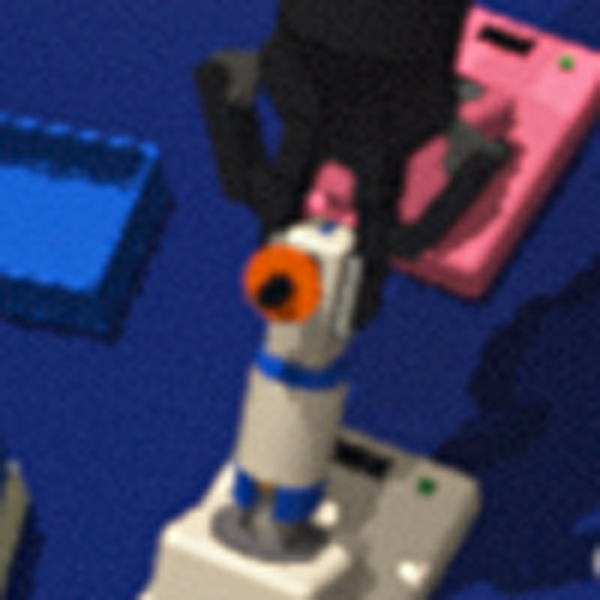

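Contact at 15.7 mm below the pin-rest depth (16 expected) with about 6.5 N push, and the notch straddles the brass pin at crop (268,488). The lamp is home. I relax the push, open and retreat along the axis.

```bash
python3 -m pendant '0 -1.5 0 0 0;0 -3 0 0 0;0 -3 0 0 0'; python3 tgt.py .021; python3 -m pendant '0.3 0 0 0 0;0.4 0 0 0 0;0.5 0 0 0 0;0.6 0 0 0 0;0.7 0 0 0 0;0.7 0 0 0 0;0.7 0 0 0 0'; python3 -m pendant '0.7 -10 0 0 0;0.7 -25 0 0 0;0.7 -45 0 0 0;0.7 -65 0 0 0;0.7 -90 0 0 0;0.7 -110 0 0 0;0.7 -110 0 0 0;0.7 -110 0 0 0'
python3 - <<'E'
from h import *
im=get_image("scene");save(crop(im,150,125,100,100,6),"pics/s8.png");save(im,"pics/s8f.png");im=get_image("wrist");save(im,"pics/w8.png")
E
```

```text
t: 18.6
tool_pos: [0.4629, -0.1364, 0.2995]
tool_rot: [-2.718, 0.316, 1.41]
contact_force: [-1.5, 0.9, -0.6]
opening: 0.0256
t 18.6 tilt,az [ 35.4428 -15.1992] tcp [ 0.4629 -0.1364  0.2995] F [-1.4526  0.941  -0.6044] q [-0.4669 -0.3578  2.1926  0.18    0.706   1.2024]
move tool mm [-1.3911  0.1485 -0.2626] F tool [-0.4636 -0.6375  1.6552]
t: 19.3
tool_pos: [0.4629, -0.1365, 0.2995]
tool_rot: [-2.718, 0.316, 1.41]
contact_force: [-0.1, 0.2, 0.1]
opening: 0.06
t: 20.1
tool_pos: [0.4012, -0.1197, 0.3895]
tool_rot: [-2.72, 0.317, 1.408]
contact_force: [-1.3, 0.2, -0.5]
opening: 0.0603
```

View pics/s8.png

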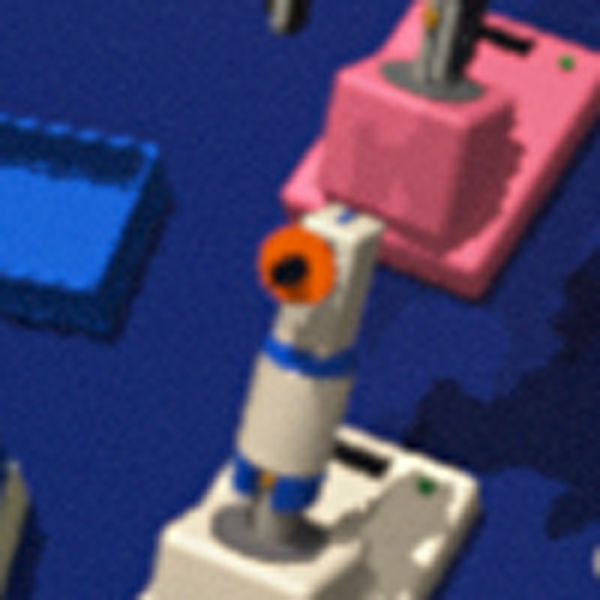

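View pics/w8.png

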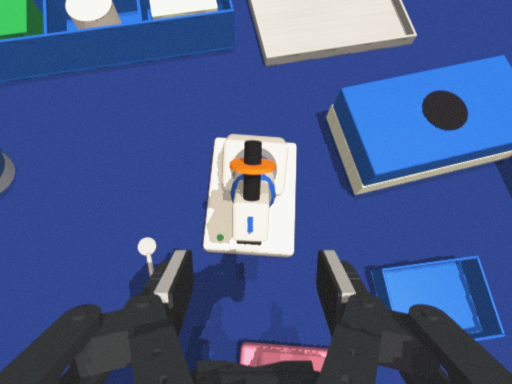

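View pics/s8f.png

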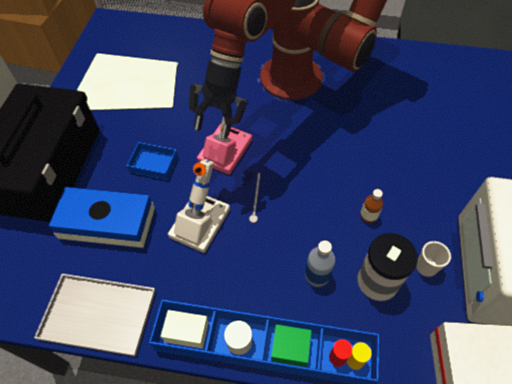

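Run:
```python
from h import *
from tgt import Tp,u
im=get_image("wrist");o=readout.get_obs()
for s in(.147,.163): print(s,"scene crop",(proj("scene",Tp+u*(s-.078))-[150,125])*6+[0,12],"wrist",proj("wrist",Tp+u*(s-.078),o))
for n in("scene","top"):
    a=cv2.imread(f"pics/{n}0.png")[:,:,::-1];b=get_image(n);d=(cv2.absdiff(np.ascontiguousarray(a),b).max(2)>60).astype(np.uint8);d=cv2.morphologyEx(d,cv2.MORPH_OPEN,np.ones((2,2)))
    k,_,st,_=cv2.connectedComponentsWithStats(d);print(n,[list(x) for x in st[1:] if x[4]>8])
```

```text
0.147 scene crop [328.8001 229.1842] wrist [253.6611 211.5265]
0.163 scene crop [336.2294 193.4383] wrist [253.5352 219.9767]
scene [[np.int32(234), np.int32(0), np.int32(8), np.int32(4), np.int32(20)], [np.int32(249), np.int32(0), np.int32(6), np.int32(6), np.int32(18)], [np.int32(263), np.int32(0), np.int32(10), np.int32(3), np.int32(24)], [np.int32(277), np.int32(0), np.int32(16), np.int32(10), np.int32(50)], [np.int32(295), np.int32(0), np.int32(24), np.int32(11), np.int32(72)], [np.int32(320), np.int32(0), np.int32(9), np.int32(8), np.int32(60)], [np.int32(351), np.int32(0), np.int32(11), np.int32(13), np.int32(102)], [np.int32(366), np.int32(0), np.int32(22), np.int32(15), np.int32(255)], [np.int32(71), np.int32(5), np.int32(32), np.int32(45), np.int32(381)], [np.int32(311), np.int32(11), np.int32(6), np.int32(6), np.int32(21)], [np.int32(49), np.int32(12), np.int32(8), np.int32(13), np.int32(39)], [np.int32(68), np.int32(12), np.int32(5), np.int32(3), np.int32(11)], [np.int32(204), np.int32(14), np.int32(71), np.int32(51), np.int32(2015)], [np.int32(353), np.int32(14), np.int3
[... 3140 characters left out ...]
nt32(5), np.int32(6), np.int32(20)], [np.int32(282), np.int32(275), np.int32(6), np.int32(5), np.int32(20)], [np.int32(289), np.int32(276), np.int32(223), np.int32(108), np.int32(10949)], [np.int32(289), np.int32(278), np.int32(6), np.int32(4), np.int32(15)], [np.int32(235), np.int32(303), np.int32(8), np.int32(9), np.int32(36)], [np.int32(228), np.int32(313), np.int32(13), np.int32(11), np.int32(90)], [np.int32(199), np.int32(322), np.int32(42), np.int32(49), np.int32(956)], [np.int32(154), np.int32(330), np.int32(41), np.int32(54), np.int32(1152)], [np.int32(209), np.int32(331), np.int32(5), np.int32(3), np.int32(10)], [np.int32(283), np.int32(377), np.int32(5), np.int32(4), np.int32(16)]]
```

Run:
```python
from h import *
from tgt import Tp,u
a=get_image("scene");save(np.hstack([crop(a,180,150,40,75,8),crop(get_image("wrist"),200,125,110,150,4)]),"pics/z9.png")
t0=cv2.imread("pics/top0.png")[:,:,::-1];save(np.hstack([crop(np.ascontiguousarray(t0),240,170,60,90,6),crop(get_image("top"),240,170,60,90,6)]),"pics/z9t.png")
for s in(0,.021,.037,.034,.147): print(s,(proj("scene",Tp+u*(s-.078))-[180,150]+[0,2])*8)
```

```text
0 [112.5501 518.6412]
0.021 [124.2729 462.2374]
0.037 [133.3211 418.7029]
0.034 [131.6168 426.903 ]
0.147 [198.4001 105.579 ]
```

View pics/z9.png

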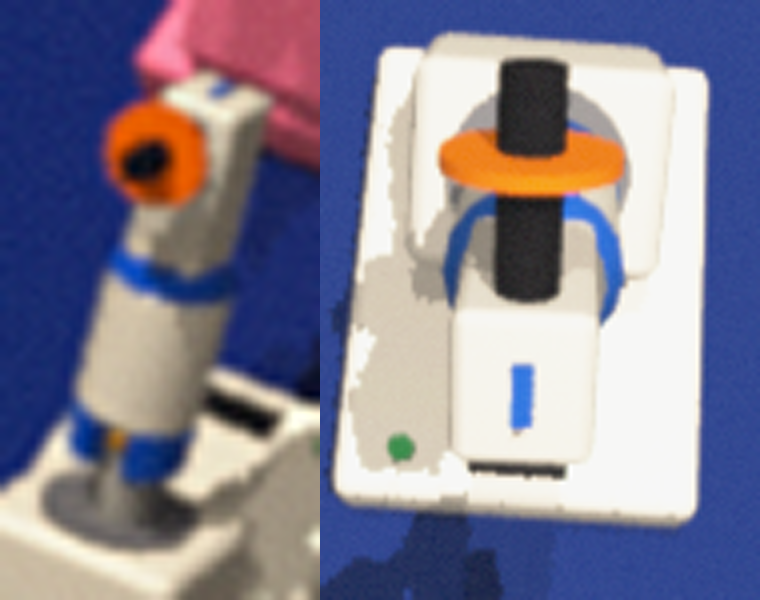

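View pics/z9t.png

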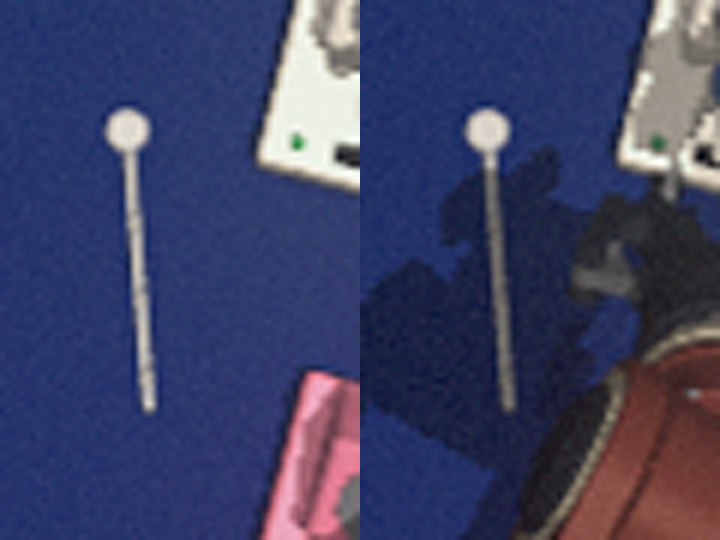

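The mirror hasn't moved; only its shading changed. The rim sits at crop (128,467), against a prediction of (124,462) for home and (133,419) for resting on the pin. The pin is at the top of the notch, so I hand in the job.

```bash
python3 -c "
from station import readout,job
o=readout.get_obs();print(o['t'],o['contact_force'],o['opening']);print(job.finish_job())"
```

```text
20.5 [-0.2821026  -0.02294884 -0.38390834] 0.059742151241828356
the job is handed in; nothing more can be done
None
```

The lamp is on the white dock's post, fully home and released. I handed the job in at 20.5 s of the 69 s allowed.

**How it was done:** I gripped the lamp by its neck flats. The pendant has no tilt command, so I tilted the tool to 35° by pushing against the arm's reach limit. With the lamp held clear, I triangulated the post and pin with the wrist camera, then slid the skirt down the post to the pin, which took about 4 N of push. I turned it about 19° until the notches dropped over the pin, then seated it with about 6.5 N and backed off before opening.

**Last checks:**
- **Depth:** seating contact came 15.7 mm below the pin contact, against 16 mm expected. In the scene picture the rim lies where fully home is predicted, with the pin at the top of the notch.
- **Surroundings:** the gripper is clear of everything, with near-zero force. The mirror is unmoved. A picture comparison showed no other object moved.

**What disagreed:**
- **Lean:** after release the lamp leans a few degrees towards the robot. Its top sits several mm from the ideal spot, which I put down to the skirt's play.
- **Elbow joint:** it read 0.054 to 0.057 rad while held at the reach limit, against the rounded 0.06 rad bound. I could not confirm whether that counts as passing the range.
- **Camera calibration:** early scene and top camera fixes disagreed by up to about 8 mm, so I relied on the wrist camera's measurement.

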